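Weigh out soap balls by difference and tip them into the mixing bowl

ROBOT

A 6-joint arm with a two-finger parallel gripper is mounted at the origin on the work surface. World frame = base frame: x ahead of the robot, y to its left, z up, the work surface at z = 0. Lengths are in m, angles in rad, forces in N, time in s.
With the tool pointing down it reaches from about 0.35 to 0.975 m from the base axis. Payload 4.9 kg.
Tool frame: the origin (TCP) lies at the very end of the fingers, on their centre line; the grasp point (between the pads) lies 19 mm behind it; z points along the fingers, y is the line along which they close (so a half turn about z gives the same grasp; the last joint's range is limited). The gripper opens to 85 mm and grips with 20 to 120 N. Pads are 22 mm wide; open, the fingers measure 114 mm over their backs; the gripper's body (76 mm by 85 mm) begins 54 mm behind the grasp point. The pads swing forward as they close: fully open they stand 13 mm farther back than shut.
Start: joints at [1.176, 0.053, 1.613, -0, 1.476, -0.119], TCP at [0.17, 0.601, 0.231] pointing down, gripper open.
Joint ranges: [-3.01, 3.01], [-1.01, 2.22], [0.06, 2.58], [-1.02, 4.17], [0.09, 2.62], [-3.14, 3.14]. Speed limits (rad/s): [2.57, 2.57, 3.14, 3.14, 3.14, 3.14].

INTERFACE

Orientations are given as a rotation vector (axis times angle).
In Python, from station import get_obs, get_image, get_calibration, finish_job gives the robot as it stands.
- The arm moves only by the tool servo_tool, never from a script. Its argument "increments" is a list of rows, each a list of 5 numbers: the opening, from 0 (shut) to 1 (fully open), then the shift along the tool's x, y, z in mm, then the turn about the tool's z in degrees. In form: [[jaw, tx, ty, tz, spin], ...]. A call has 1 to 12 rows; each row shifts and turns the commanded pose from where the row before left it, along the tool's axes as they then stand; what a row does not reach is not made up. A row lasts 1/8 s, in which the tool goes at most 62.5 mm and 10.7 degrees, less where a joint would pass 70% of its speed; a pose out of reach is approached as far as the arm can. A call is refused whole if a number of a shift passes 62.5 or a number of a turn 10.7, either way. A call with a gripper value outside its range is refused whole. The fingers move at their own pace and stop on an object; "force" is the grip in N (left out, the last holds). Time passes only in rows, so rows that do not move let the fingers close. It gives the time, the measured TCP pose, the force, the opening and the grip force at its end, in the units of the state.
- get_obs(): the state, without advancing time (a new reading comes with each control period).
- get_image(name): name is "scene" or "side" or "wrist"; returns the picture (400x640x3 uint8, red, green, blue); there is no depth.
- get_calibration(name): a dict with "fx", "fy", "cx", "cy" (pixels), "dist_coeffs" ([k1, k2, p1, p2, k3] as OpenCV has them; the pictures are not rectified), "R" (3x3) and "t" (3): a world point X has camera coordinates R X + t; the wrist camera has in their place "mount" (4x4, takes a point from camera to tool coordinates, whose origin is the TCP and whose axes are the flange's). Camera axes: x right, y down, z forward; pixel columns grow to the right and rows downward; lengths in m; the calibration is good to about 2 mm. A picture is of the moment at which its call begins: read the wrist's pose just before it. get_calibration takes no time and is no camera call.
- finish_job(): hands the job in; it is judged then, once.
The state is a dict: "t": time; "q": joint angles; "dq": joint speeds; "effort": joint torques, N m; "tool_pos": TCP position; "tool_rot": TCP orientation; "contact_force": force on the tool from outside, world axes, zero at the start; "wrist_torque": the same for the moment, N m; "opening": finger opening in m; "grip_force": force on a finger pad.
Only numpy, scipy, OpenCV 4.12 (cv2) and the standard library are available. Lean on these libraries where they do the work, as an engineer would, in place of code of your own. Each camera call takes 0.05 s, during which the arm holds its last target. There are 200 camera calls.

TASK

Lift the steel cup with its six soap balls out of the crate, stand it upright on the middle of the bench scale's plate and let go so the scale can settle. Then take the cup again another way, so that you can tip it, and pour all six balls into the steel bowl from close above it; finally stand the empty cup upright on the middle of the scale plate again and let go. Spill nothing, and leave the bowl, the jar, the oil bottle, the scraper and the other soaps where they are.

Things in the scene. Friction and masses are not known exactly. Their poses are not given: they have to be found in the camera images.
- cup: plain steel cup, open at the top, no handle, a barely tapered round cup 85 mm tall: outer diameter 66 mm at the foot, 70 mm at the rim; wall 3 mm, floor 5 mm, about 160 g. Stands in one of the two crate pockets. Origin: centre of its underside; z: up its axis.
- cup_rim (a point): centre of the cup's mouth, 85 mm above its underside on its axis
- cup_mid (a point): point on the cup's axis 30 mm above its underside (middle of the load of balls)
- crate_floor (a point): centre of the inner floor of the dark green plastic crate (fixed; outside 326 mm along its x, 166 mm along its y, 105 mm tall; floor and walls 6 mm). A wall across the middle makes two pockets, each 154 x 154 mm inside and 99 mm deep, centred 80 mm either side of this point along x. Its axes are the crate's; the cup's rim is below the crate's rim by 14 mm.
- scale_plate (a point): centre of the top of the square steel plate, 150 x 150 mm, of the white bench scale (fixed), 45 mm above the bench; axes along the plate's sides. The scale's body is 165 mm wide in y and reaches 143 mm from this point to -x, where its low display is; nothing stands above the plate.
- bowl: wide steel mixing bowl, loose, 600 g, 180 mm across the rim, 70 mm tall, wall 4 mm, stands on the bench. Origin: centre of its underside.
- bowl_rim (a point): centre of the bowl's mouth, 70 mm above the bench
- ball0: smooth polished soap ball that rolls easily, 24 mm diameter, 10 g, starts in the cup; one of six alike (three below, three above, top of the load about 49 mm above the cup's underside). Origin: its centre.
- ball1: smooth polished soap ball that rolls easily, 24 mm diameter, 10 g, starts in the cup; one of six alike (three below, three above, top of the load about 49 mm above the cup's underside). Origin: its centre.
- ball2: smooth polished soap ball that rolls easily, 24 mm diameter, 10 g, starts in the cup; one of six alike (three below, three above, top of the load about 49 mm above the cup's underside). Origin: its centre.
- ball3: smooth polished soap ball that rolls easily, 24 mm diameter, 10 g, starts in the cup; one of six alike (three below, three above, top of the load about 49 mm above the cup's underside). Origin: its centre.
- ball4: smooth polished soap ball that rolls easily, 24 mm diameter, 10 g, starts in the cup; one of six alike (three below, three above, top of the load about 49 mm above the cup's underside). Origin: its centre.
- ball5: smooth polished soap ball that rolls easily, 24 mm diameter, 10 g, starts in the cup; one of six alike (three below, three above, top of the load about 49 mm above the cup's underside). Origin: its centre.
- jar: bystander: amber glass jar with a white lid, 54 mm across, 100 mm tall, standing in the crate's other pocket. Origin: its middle, at the underside
- plug: bystander: pale cylindrical soap, 48 mm across, 85 mm tall, standing on the bench. Origin: its middle, at the underside
- bar: bystander: pale rectangular soap bar, 55 x 85 x 28 mm, lying on the bench. Origin: its middle, at the underside
- oil: bystander: amber bottle with black cap, 50 mm across, 120 mm tall, standing on the bench. Origin: its middle, at the underside
- scraper: bystander: spatula with a wooden handle, 200 mm long, lying on the bench. Origin: on its length, at the underside
Not all that is in view belongs to the job. Leave any purple look-alike of the bowl alone.

How it is judged:
On the way, in this order (a step that is already met when the one before it is completed fails the run):
1. the cup, with all six balls in it, stands upright on the scale plate, let go (horizontal distance between cup and scale_plate below 0.055 m and z of cup in the frame of scale_plate between -0.006 and 0.008 m and angle between cup's own z axis and vertical below 0.1 rad and contact force between the fingers and cup below 0.2 N and linear speed of cup below 0.02 m/s and distance between each of ball0, ball1, ball2, ball3, ball4, ball5 and cup_mid below 0.055 m), for 0.3 s.
2. the held cup is tipped with its mouth over the bowl (angle between cup's own z axis and vertical above 1.2 rad and horizontal distance between cup_rim and bowl_rim below 0.12 m and z of cup_rim in the frame of bowl_rim above 0 m and contact force between the fingers and cup above 1 N), for 0.2 s.
At the end, for the whole second after the job is handed in: all six balls lie at rest in the bowl (within 85 mm of its axis, below its rim), and the empty cup stands upright (within 0.1 rad) and at rest on the scale plate, its axis within 55 mm of the plate's centre, let go (horizontal distance between cup and scale_plate below 0.055 m and z of cup in the frame of scale_plate between -0.006 and 0.008 m and angle between cup's own z axis and vertical below 0.1 rad and contact force between the fingers and cup below 0.2 N and linear speed of cup below 0.02 m/s and horizontal distance between each of ball0, ball1, ball2, ball3, ball4, ball5 and bowl_rim below 0.085 m and z of each of ball0, ball1, ball2, ball3, ball4, ball5 in the frame of bowl_rim below 0 m and linear speed of each of ball0, ball1, ball2, ball3, ball4, ball5 below 0.1 m/s); the robot touches nothing.
It fails at once if the bowl is pushed by more than 40 mm or tipped (distance of bowl from where it was at the start of the episode above 0.04 m or angle between bowl's own z axis and vertical above 0.35 rad).
It fails at once if a bystander (jar, oil bottle, scraper, soap bar, soap cylinder) is moved by more than 30 mm (distance of any of jar, plug, bar, oil, scraper from where it was at the start of the episode above 0.03 m).
It fails at once if the cup is tipped out from a height, its mouth more than 200 mm above the bowl's rim (angle between cup's own z axis and vertical above 1.2 rad and z of cup_rim in the frame of bowl_rim above 0.2 m).
It fails at once if a ball falls outside cup and bowl, to the bench or the scale ((height (world z) of ball0 below 0.07 m and distance between ball0 and cup_mid above 0.08 m and horizontal distance between ball0 and bowl_rim above 0.095 m) or (height (world z) of ball1 below 0.07 m and distance between ball1 and cup_mid above 0.08 m and horizontal distance between ball1 and bowl_rim above 0.095 m) or (height (world z) of ball2 below 0.07 m and distance between ball2 and cup_mid above 0.08 m and horizontal distance between ball2 and bowl_rim above 0.095 m) or (height (world z) of ball3 below 0.07 m and distance between ball3 and cup_mid above 0.08 m and horizontal distance between ball3 and bowl_rim above 0.095 m) or (height (world z) of ball4 below 0.07 m and distance between ball4 and cup_mid above 0.08 m and horizontal distance between ball4 and bowl_rim above 0.095 m) or (height (world z) of ball5 below 0.07 m and distance between ball5 and cup_mid above 0.08 m and horizontal distance between ball5 and bowl_rim above 0.095 m)).
It also fails if it takes over 64 s, if anything falls off the work surface, if the arm or the gripper's body presses on something with over 40 N, if the wrist force passes 120 N, or if a joint passes its speed limit or range.

## Working session

There is one attempt and no reset: what is moved stays moved. The work goes in short steps, Python scripts to look and compute and a tool call to move; the robot and the scene stay as the last step left them, time stands still between calls to the robot, and variables do not carry over. Pictures are saved under pics/ and viewed, at most 10 in all, crops included, and the job is handed in when it is done.

Besides the shell and the picture viewer there is one more tool, called by a JSON object that holds its "api" and its "payload". servo_tool: Moves the arm, as the interface text tells. Its arguments: {"type":"object","properties":{"increments":{"type":"array"},"force":{"type":"number"}},"required":["increments"]}

```bash
mkdir -p pics; ls; python3 - <<'E'
from station import *
import cv2
o=get_obs()
print(o)
for n in ("scene","side","wrist"):
    c=get_calibration(n); print(n,c)
    cv2.imwrite(f"pics/{n}0.png",get_image(n)[:,:,::-1])
E
```

```text
pics
{'t': 0.0, 'q': array([ 1.17599637e+00,  5.33771003e-02,  1.61429618e+00, -2.43281574e-05,
        1.47601442e+00, -1.19022435e-01]), 'dq': array([-0.00031912,  0.00052923,  0.00101377, -0.00042525, -0.00041333,
        0.00015956]), 'effort': array([ 2.64501585e-03, -3.93682551e+01, -3.70177317e+01,  3.59040473e-05,
        7.12262525e-03, -7.80716164e-06]), 'tool_pos': array([0.16996049, 0.60079334, 0.23004918]), 'tool_rot': array([-0.43174509, -3.11126872,  0.00319202]), 'contact_force': array([-0.22238714, -0.48449467, -0.16502476]), 'wrist_torque': array([ 0.00922499, -0.00132332, -0.02414534]), 'grip_force': 0.0, 'opening': 0.08541458928653135}
scene {'fx': 454.3109636475464, 'fy': 454.3109636475464, 'cx': 314.5253271430549, 'cy': 199.69290305014792, 'dist_coeffs': array([-0.11709721,  0.        ,  0.        ,  0.        ,  0.        ]), 'R': array([[ 0.89030827,  0.45532443, -0.00555463],
       [ 0.38266764, -0.75474088, -0.5328524 ],
       [-0.24681302,  0.47227732, -0.84618997]]), 't': array([-0.41564488, -0.1197749 ,  1.62819399])}
side {'fx': 514.1954157084353, 'fy'
[... 208 characters left out ...]
       [-0.36612612, -0.34686033, -0.86350424],
       [ 0.61787801,  0.60324888, -0.50429907]]), 't': array([-0.31587752,  0.24433266,  1.07998126])}
wrist {'fx': 293.13228774318196, 'fy': 293.13228774318196, 'cx': 318.6251410373171, 'cy': 199.60805922898746, 'dist_coeffs': array([-0.04840344,  0.        ,  0.        ,  0.        ,  0.        ]), 'mount': array([[ 5.86942465e-04, -9.64504496e-01, -2.64065774e-01,
         6.75775535e-02],
       [ 9.99998051e-01,  6.82664601e-05,  1.97336446e-03,
         3.45393977e-04],
       [-1.88529206e-03, -2.64066417e-01,  9.64502656e-01,
        -1.43111818e-01],
       [ 0.00000000e+00,  0.00000000e+00,  0.00000000e+00,
         1.00000000e+00]])}
```

View pics/scene0.png

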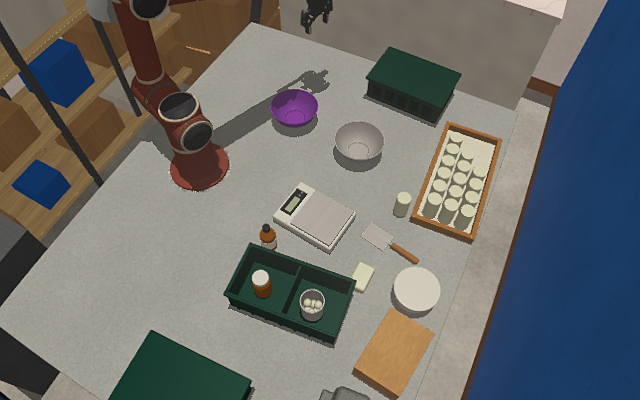

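View pics/side0.png

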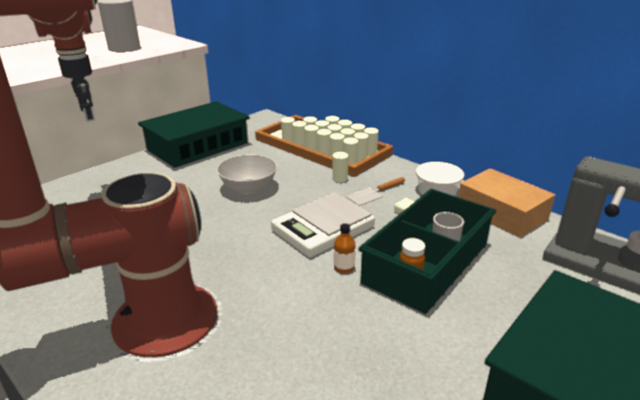

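View pics/wrist0.png

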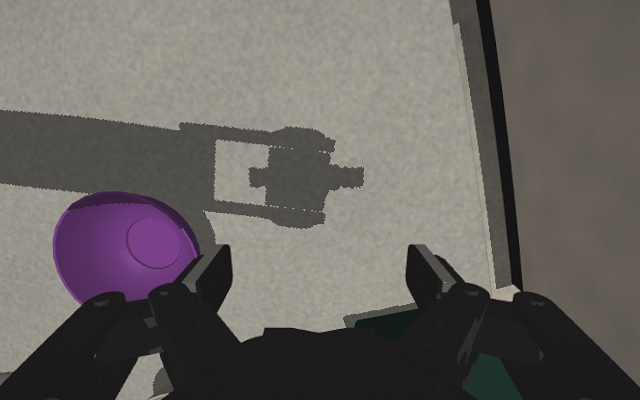

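The scene view shows the cup at about (312,303) in the crate's right pocket and the jar in the left pocket. The scale plate is at about (322,218), the steel bowl at (359,145) and the purple decoy at (294,107). The side view shows the bowl at (247,178), plate at (335,212) and cup at (448,226). In the wrist view the fingers are clear.

The interface only turns the tool about its own z, so I have to find out how it can be tilted at all. I'll take the positions first.

```bash
cat > h.py <<'E'
import numpy as np, cv2
from station import *
def ray(n,uv,z):
    c=get_calibration(n); K=np.array([[c['fx'],0,c['cx']],[0,c['fy'],c['cy']],[0,0,1]])
    p=cv2.undistortPoints(np.array([[uv]],float),K,c['dist_coeffs'])[0,0]
    d=c['R'].T@np.array([*p,1]); o=-c['R'].T@c['t']
    return o+d*(z-o[2])/d[2]
def proj(n,X):
    c=get_calibration(n); K=np.array([[c['fx'],0,c['cx']],[0,c['fy'],c['cy']],[0,0,1]])
    return cv2.projectPoints(np.atleast_2d(np.array(X,float)),cv2.Rodrigues(c['R'])[0],c['t'],K,c['dist_coeffs'])[0][:,0]
E
python3 - <<'E'
from h import *
for nm,n,uv,z in [("cuprim","scene",(312.5,298),.091),("cuprim","side",(448,221),.091),("bowlrim","scene",(359,141),.07),("bowlrim","side",(247,170),.07),
 ("plate","scene",(322.5,218),.045),("plate","side",(335,212),.045),("cr L","scene",(248,245),.105),("cr R","scene",(355,280),.105),("cr BL","scene",(226,292),.105),("cr BR","scene",(335,341),.105),
 ("oil","scene",(267,229),.12),("plug","scene",(403,195),.085),("bar","scene",(364,272),.028),("scr","scene",(376,233),.0),("scr2","scene",(416,260),.01),("platecorner","scene",(309,187),.045),("pc2","scene",(354,211),.045),("pc3","scene",(331,245),.045),("pc4","scene",(288,218),.045)]:
    print(nm,n,ray(n,uv,z).round(3))
# crop enlargements in one picture
s=cv2.imread("pics/scene0.png"); d=cv2.imread("pics/side0.png")
a=cv2.resize(s[110:350,220:420],None,fx=2.4,fy=2.4,interpolation=cv2.INTER_CUBIC)
b=cv2.resize(d[130:310,210:510],None,fx=1.05,fy=1.05)
cv2.imwrite("pics/crop1.png",a)
E
```

```text
cuprim scene [ 0.605 -0.282  0.091]
cuprim side [ 0.599 -0.294  0.091]
bowlrim scene [0.484 0.311 0.07 ]
bowlrim side [0.466 0.299 0.07 ]
plate scene [ 0.503 -0.013  0.045]
plate side [ 0.5   -0.021  0.045]
cr L scene [ 0.362 -0.227  0.105]
cr R scene [ 0.691 -0.184  0.105]
cr BL scene [ 0.384 -0.382  0.105]
cr BR scene [ 0.716 -0.366  0.105]
oil scene [ 0.391 -0.161  0.12 ]
plug scene [0.706 0.159 0.085]
bar scene [ 0.696 -0.117  0.028]
scr scene [0.673 0.038 0.   ]
scr2 scene [0.825 0.001 0.01 ]
platecorner scene [0.409 0.073 0.045]
pc2 scene [0.582 0.056 0.045]
pc3 scene [ 0.57  -0.088  0.045]
pc4 scene [ 0.404 -0.064  0.045]
```

View pics/crop1.png

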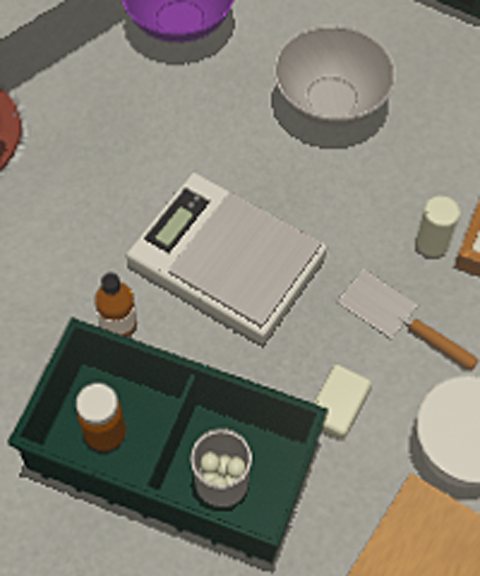

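{"api": "servo_tool", "payload": {"increments": [[1, 0, 0, -60, 0], [1, 0, 0, -60, 0], [1, 0, 0, -60, 0], [1, 0, 0, -60, 0], [1, 0, 0, -60, 0], [1, 0, 0, -60, 0]]}}

```text
t: 0.9
tool_pos: [0.17, 0.601, 0.5929]
tool_rot: [-0.432, -3.112, 0.0]
contact_force: [-0.1, 1.6, -0.1]
opening: 0.0856
grip_force: 0.0
```

The enlarged crop shows the cup rim ellipse centred at about (221,460), which is scene (312,302). The plate corners average to scene (322.7,218.5) and the bowl rim centre is scene (359,141). I'll keep rising to see what happens at the reach limit.

{"api": "servo_tool", "payload": {"increments": [[1, 0, 0, -60, 0], [1, 0, 0, -60, 0], [1, 0, 0, -60, 0], [1, 0, 0, -60, 0], [1, 0, 0, -60, 0], [1, 0, 0, -60, 0]]}}

```text
t: 1.65
tool_pos: [0.1522, 0.5365, 0.8454]
tool_rot: [0.431, 3.106, 0.069]
contact_force: [-0.3, -2.6, 2.4]
opening: 0.0854
grip_force: 0.0
```

```bash
python3 -c "
from station import *
o=get_obs();print(o['q'].round(3),o['tool_pos'],o['tool_rot'])"
```

```text
[ 1.157  0.423  0.055  0.014  2.62  -0.125] [0.15217666 0.53646799 0.84540173] [0.43119251 3.10565419 0.06942713]
```

{"api": "servo_tool", "payload": {"increments": [[1, 0, 0, 60, 0], [1, 0, 0, 60, 0], [1, 0, 0, 60, 0]]}}

```text
t: 2.02
tool_pos: [0.1541, 0.5441, 0.7051]
tool_rot: [0.431, 3.103, 0.086]
contact_force: [0.7, 0.0, 0.7]
opening: 0.085
grip_force: 0.0
```

```bash
python3 -c "
from station import *
o=get_obs();print(o['q'].round(3),o['tool_pos'],o['tool_rot'])"
```

```text
[ 1.16   0.04   0.83   0.009  2.217 -0.13 ] [0.15411678 0.54408039 0.70514039] [0.43055964 3.10258462 0.08594982]
```

Pushing past the reach limit tilts the tool, and the tilt stays. That is how I'll get to a sideways grasp later: ratchet the tilt at full stretch. The cup comes first, with the tool still nearly vertical. I'll add a helper that turns a target pose into tool increments.

```bash
cat >> h.py <<'E'
from scipy.spatial.transform import Rotation as Ro
def go(target,yaz=None):
    """total tool-frame shift (mm) and spin (deg) to TCP target; shift expressed before the spin"""
    o=get_obs(); R=Ro.from_rotvec(o['tool_rot']).as_matrix()
    d=R.T@(np.array(target)-o['tool_pos'])*1000
    print('q',o['q'].round(3),'tcp',o['tool_pos'].round(4),'t',round(o['t'],2)); print('tool axes',R.T.round(3).tolist())
    print('shift',d.round(1))
    if yaz is not None:
        y=R[:,1]; a=np.degrees(np.arctan2(y[1],y[0])); s=(-(yaz-a)+90)%180-90; print('spin',round(s,1))
E
python3 - <<'E'
from h import *
go([.60,-.285,.30],95)
print(ray('scene',(312.1,301.7),.091),ray('scene',(322.7,218.5),.045))
E
```

```text
q [ 1.16   0.04   0.83   0.009  2.217 -0.13 ] tcp [0.1541 0.5441 0.7051] t 2.02
tool axes [[-0.962, 0.272, -0.0], [0.272, 0.961, 0.055], [0.016, 0.053, -0.998]]
shift [-654.6 -697.8  367.3]
spin -20.8
[ 0.60916723 -0.29205293  0.091     ] [ 0.50421546 -0.01484579  0.045     ]
```

{"api": "servo_tool", "payload": {"increments": [[1, -38, -41, 21.6, 0], [1, -38, -41, 21.6, 0], [1, -38, -41, 21.6, 0], [1, -38, -41, 21.6, 0], [1, -38, -41, 21.6, 0], [1, -38, -41, 21.6, 0], [1, -38, -41, 21.6, 0], [1, -38, -41, 21.6, 0], [1, -38, -41, 21.6, 0], [1, -38, -41, 21.6, 0], [1, -38, -41, 21.6, 0], [1, -38, -41, 21.6, 0]]}}

```text
t: 3.52
tool_pos: [0.4634, -0.0404, 0.4247]
tool_rot: [0.43, 3.096, 0.065]
contact_force: [0.0, 0.2, 1.5]
opening: 0.0854
grip_force: 0.0
```

{"api": "servo_tool", "payload": {"increments": [[1, -38, -41, 21.6, 0], [1, -38, -41, 21.6, 0], [1, -38, -41, 21.6, 0], [1, -38, -41, 21.6, 0], [1, 0, 0, 0, -10.4], [1, 0, 0, 0, -10.4], [1, 0, 0, 0, 0]]}}

```text
t: 4.4
tool_pos: [0.5665, -0.2347, 0.3314]
tool_rot: [-0.133, 3.119, 0.057]
contact_force: [-1.1, -0.5, 1.1]
opening: 0.0854
grip_force: 0.0
```

```bash
python3 - <<'E'
from h import *
go([.607,-.29,.30],95)
cv2.imwrite("pics/w1.png",get_image("wrist")[:,:,::-1])
E
```

```text
q [-0.533 -0.016  1.518  0.041  1.643 -2.186] tcp [ 0.5665 -0.2347  0.3314] t 4.4
tool axes [[-0.996, -0.085, -0.021], [-0.085, 0.996, 0.036], [0.018, 0.037, -0.999]]
shift [-35.  -59.6  30. ]
spin -0.1
```

View pics/w1.png

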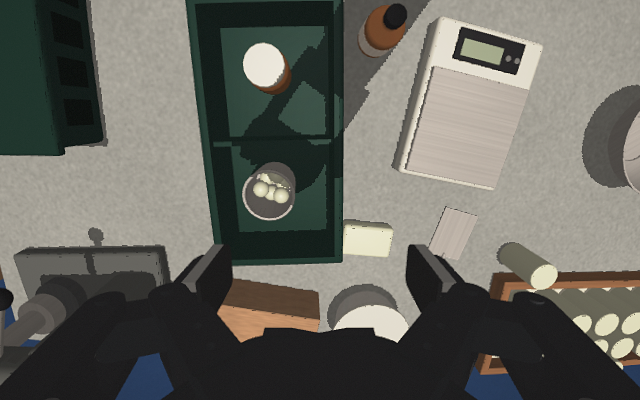

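The wrist view shows the cup rim centred at about (269.5,192). The crate's right wall top is at x≈340 and the plate corners are near (434,67), (524,92), (496,188) and (402,170).

```bash
python3 - <<'E'
from h import *
def wray(uv,z,o):
    c=get_calibration('wrist'); K=np.array([[c['fx'],0,c['cx']],[0,c['fy'],c['cy']],[0,0,1]])
    p=cv2.undistortPoints(np.array([[uv]],float),K,c['dist_coeffs'])[0,0]
    R=Ro.from_rotvec(o['tool_rot']).as_matrix(); M=c['mount']
    d=R@M[:3,:3]@np.array([*p,1]); s=R@M[:3,3]+o['tool_pos']
    return s+d*(z-s[2])/d[2]
o=get_obs()
for n,uv,z in [('rimL',(242.5,192),.091),('rimR',(296.5,192),.091),('rimBot',(269.5,219.5),.091),('rimTop',(269.5,163),.091),('p1',(434,67),.045),('p2',(527,92),.045),('p3',(496,188),.045),('p4',(402,170),.045),('crBR in',(333,232),.006),('crTR',(343,262),.105),('crTL',(209,265),.105)]:
    print(n,wray(uv,z,o).round(4))
E
```

```text
rimL [ 0.6051 -0.3235  0.091 ]
rimR [ 0.5997 -0.2515  0.091 ]
rimBot [ 0.6416 -0.2861  0.091 ]
rimTop [ 0.5633 -0.2891  0.091 ]
p1 [ 0.4192 -0.0751  0.045 ]
p2 [0.4367 0.0701 0.045 ]
p3 [0.582  0.0582 0.045 ]
p4 [ 0.5661 -0.0972  0.045 ]
crBR in [ 0.689 -0.186  0.006]
crTR [ 0.6925 -0.1799  0.105 ]
crTL [ 0.7099 -0.3661  0.105 ]
```

```bash
python3 - <<'E'
from h import *
go([.606,-.288,.18],95)
E
```

```text
q [-0.533 -0.016  1.519  0.041  1.643 -2.185] tcp [ 0.5664 -0.2345  0.3307] t 4.45
tool axes [[-0.996, -0.084, -0.02], [-0.084, 0.996, 0.036], [0.017, 0.038, -0.999]]
shift [-32.  -62.  149.2]
spin -0.2
```

{"api": "servo_tool", "payload": {"increments": [[1, -11, -21, 50, 0], [1, -11, -21, 50, 0], [1, -10, -20, 49, 0], [1, 0, 0, 0, 0], [1, 0.5, -1, 27, 0], [1, 0.5, -1, 27, 0], [1, 0.5, -1, 27, 0], [1, 0.6, -1, 27, 0], [1, 0.6, -1, 27, 0], [1, 0, 0, 0, 0]]}}

```text
t: 5.7
tool_pos: [0.6073, -0.2879, 0.0498]
tool_rot: [-0.133, 3.12, 0.056]
contact_force: [-12.0, 9.3, 19.8]
opening: 0.0853
grip_force: 10.8
```

```bash
python3 - <<'E'
from h import *
go([.606,-.288,.045],95)
a=get_image("scene")[250:350,260:380,::-1]; b=get_image("wrist")[100:,:,::-1]
a=cv2.resize(a,(480,400)); b=b[:,150:450]
b=cv2.resize(b,(320,320)); b=cv2.copyMakeBorder(b,0,80,0,0,cv2.BORDER_CONSTANT)
cv2.imwrite("pics/g1.png",np.hstack([a,b]))
E
```

```text
q [-0.57   0.325  1.622  0.043  1.2   -2.242] tcp [ 0.6073 -0.2879  0.0498] t 5.7
tool axes [[-0.996, -0.085, -0.02], [-0.086, 0.996, 0.035], [0.017, 0.036, -0.999]]
shift [ 1.4 -0.2  4.8]
spin -0.1
```

View pics/g1.png

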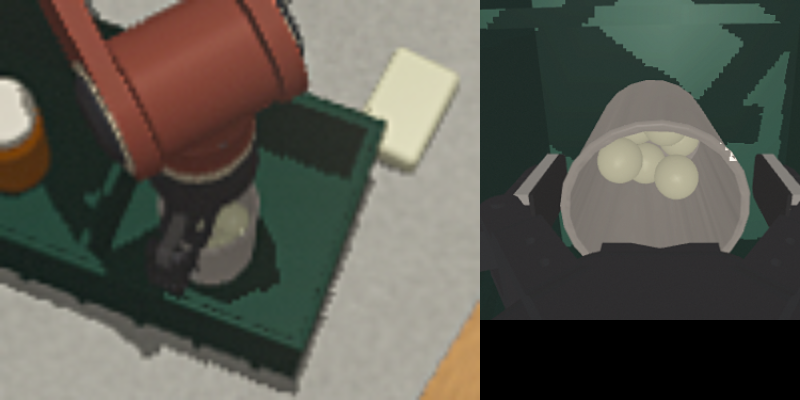

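The left panel shows the gripper around the cup. The right panel shows the rim (562 to 749) between the pads, closer to the left finger, and the balls are all inside. Something pushes on the tool with about 25 N, so I'll lift 12 mm and read the force again.

{"api": "servo_tool", "payload": {"increments": [[1, -0.3, 0.4, -12, 0], [1, 0, 0, 0, 0]]}}

```text
t: 6.05
tool_pos: [0.6064, -0.2878, 0.0566]
tool_rot: [-0.135, 3.12, 0.057]
contact_force: [-0.1, -0.3, -0.5]
opening: 0.0853
grip_force: 0.0
```

{"api": "servo_tool", "payload": {"increments": [[1, 0, 0, 3, 0], [0.5, 0, 0, 0, 0], [0.5, 0, 0, 0, 0], [0.5, 0, 0, 0, 0], [0.5, 0, 0, 0, 0]], "force": 30}}

```text
t: 6.68
tool_pos: [0.6058, -0.2885, 0.0516]
tool_rot: [-0.136, 3.122, 0.058]
contact_force: [-1.2, -1.2, 10.0]
opening: 0.0696
grip_force: 32.1
```

{"api": "servo_tool", "payload": {"increments": [[0.5, -0.1, 0.2, -5, 0], [0.5, -0.2, 0.4, -12, 0], [0.5, -0.3, 0.5, -15, 0], [0.5, 0, 0, 0, 0]], "force": 40}}

```text
t: 7.18
tool_pos: [0.6053, -0.2873, 0.0829]
tool_rot: [-0.136, 3.123, 0.061]
contact_force: [-0.3, -0.1, -2.0]
opening: 0.0692
grip_force: 46.0
```

```bash
python3 - <<'E'
from h import *
go([.503,-.013,.22],90-6)
a=get_image("scene")[230:350,240:390,::-1]; b=get_image("side")[170:300,390:520,::-1]
cv2.imwrite("pics/g2.png",np.hstack([cv2.resize(a,(500,400)),cv2.resize(b,(300,300))[:,:,:] if 0 else cv2.resize(b,(300,400))]))
E
```

```text
q [-0.571  0.285  1.611  0.043  1.257 -2.243] tcp [ 0.6053 -0.2873  0.0829] t 7.17
tool axes [[-0.996, -0.087, -0.017], [-0.087, 0.995, 0.038], [0.014, 0.04, -0.999]]
shift [  75.8  287.3 -127.5]
spin 11.0
```

View pics/g2.png

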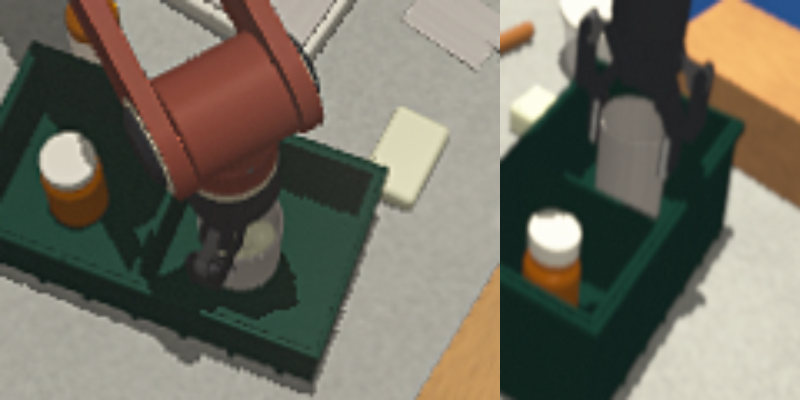

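The cup is held: the side panel shows it upright between the fingers, clear of the crate floor, and the measured weight of 2 N fits. Next I carry it up and over to the plate.

{"api": "servo_tool", "payload": {"increments": [[0.5, -0.3, 0.6, -20, 0], [0.5, -0.6, 1.2, -37, 0], [0.5, -0.6, 1.3, -40, 0], [0.5, -0.6, 1.3, -30, 0], [0.5, 4, 14, -10, 0], [0.5, 9, 33, 1, 0], [0.5, 11, 40, 1.5, 0], [0.5, 11, 40, 1.5, 0], [0.5, 11, 40, 1.5, 0], [0.5, 11, 40, 1.5, 0], [0.5, 11, 40, 1.5, 0], [0.5, 7, 27, 1, 0]]}}

```text
t: 8.78
tool_pos: [0.5039, -0.0189, 0.2171]
tool_rot: [-0.138, 3.128, 0.066]
contact_force: [0.5, -0.4, -2.8]
opening: 0.069
grip_force: 46.5
```

{"api": "servo_tool", "payload": {"increments": [[0.5, 3, 9, 0, 0], [0.5, 0, 0, 0, 0]]}}

```text
t: 9.02
tool_pos: [0.5016, -0.0122, 0.2183]
tool_rot: [-0.138, 3.126, 0.064]
contact_force: [-0.9, -0.0, -2.1]
opening: 0.0693
grip_force: 46.5
```

```bash
python3 - <<'E'
from h import *
go([.503,-.013,.094])
E
```

```text
q [-0.197 -0.246  1.914  0.043  1.473 -1.859] tcp [ 0.5016 -0.0122  0.2183] t 9.03
tool axes [[-0.996, -0.088, -0.014], [-0.088, 0.995, 0.04], [0.01, 0.041, -0.999]]
shift [  0.4  -5.9 124.1]
```

{"api": "servo_tool", "payload": {"increments": [[0.5, 0, -1.2, 25, 0], [0.5, 0, -1.5, 32, 0], [0.5, 0.2, -1.5, 32, 0], [0.5, 0.2, -1, 22, 0], [0.5, 0, -0.5, 10, 0], [0.5, 0, 0, 2.5, 0], [0.5, 0, 0, 2, 0], [0.5, 0, 0, 0, 0]]}}

```text
t: 10.02
tool_pos: [0.5042, -0.0132, 0.094]
tool_rot: [-0.136, 3.124, 0.063]
contact_force: [0.2, 0.1, -2.2]
opening: 0.0694
grip_force: 46.5
```

{"api": "servo_tool", "payload": {"increments": [[0.5, 0, 0, 1.5, 0], [0.5, 0, 0, 1.5, 0], [0.5, 0, 0, 0, 0]]}}

```text
t: 10.4
tool_pos: [0.504, -0.0129, 0.091]
tool_rot: [-0.136, 3.125, 0.064]
contact_force: [-2.2, 0.8, 2.4]
opening: 0.0691
grip_force: 46.9
```

{"api": "servo_tool", "payload": {"increments": [[0.7, 0, 0, 0, 0], [0.9, 0, 0, 0, 0], [1, 0, 0, 0, 0], [1, 0, 0, 0, 0], [1, 0, 0, 0, 0], [1, 0, 1, -20, 0], [1, 0, 1.5, -40, 0], [1, 0, 2, -60, 0]]}}

```text
t: 11.4
tool_pos: [0.5004, -0.0131, 0.2091]
tool_rot: [-0.136, 3.13, 0.066]
contact_force: [1.2, -0.2, 0.4]
opening: 0.0851
grip_force: 0.0
```

```bash
python3 - <<'E'
from h import *
go([.504,-.013,.5])
a=get_image("scene")[100:260,250:410,::-1]; b=get_image("side")[130:270,240:400,::-1]
cv2.imwrite("pics/p1.png",np.hstack([cv2.resize(a,(400,400)),cv2.resize(b,(400,400))]))
E
```

```text
q [-0.199 -0.24   1.924  0.043  1.461 -1.862] tcp [ 0.5004 -0.0131  0.2091] t 11.4
tool axes [[-0.996, -0.087, -0.009], [-0.087, 0.995, 0.042], [0.006, 0.042, -0.999]]
shift [  -6.3   11.9 -290.6]
```

View pics/p1.png

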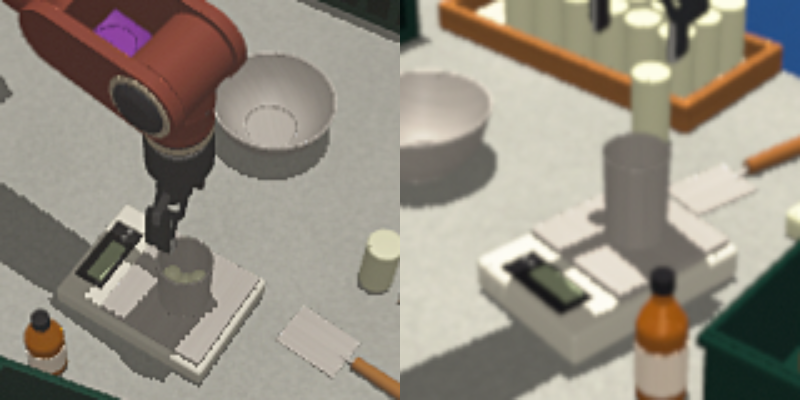

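The crop shows the cup upright on the middle of the plate with the balls inside, so step 1 is done. The bowl is untouched. Next I fit a kinematic model from the logged poses to plan the tilting.

```bash
python3 - <<'E'
from h import *
from scipy.optimize import least_squares
D=[(.0534,1.6143,1.4760,.6244,.2300),(.423,.055,2.62,.5576,.8454),(.04,.83,2.217,.5655,.7051),(-.016,1.518,1.643,.6132,.3314),(.325,1.622,1.2,.6721,.0498),(-.246,1.914,1.473,.5018,.2183),(.285,1.611,1.257,.6700,.0829),(-.24,1.924,1.461,.5006,.2091)]
def f(p):
    a,b,L1,L2,e=p; r=[]
    for q2,q3,q5,R,z in D:
        s=q2+q3; t=s+q5
        r+=[a+L1*np.sin(q2)+L2*np.sin(s)+e*np.cos(s)+.22*np.sin(t)-R, b+L1*np.cos(q2)+L2*np.cos(s)-e*np.sin(s)+.22*(np.cos(t)+1)-z]
    return r
s=least_squares(f,[0,.1,.4,.4,0]); print(s.x, np.abs(s.fun).max())
E
```

```text
[ 0.00760517 -0.03562096  0.42271622  0.60874051  0.09783625] 0.001722628717992003
```

```bash
python3 - <<'E'
from h import *
b=ray('side',(203,116),0); print('counter foot',b)
for z in (.1,.2,.3,.4,.5): print(z,proj('side',[b[0],b[1],z]).round(), ray('side',(205,46),z).round(3), ray('scene',(548,14),z).round(3))
print(ray('scene',(255,25),0),ray('scene',(515,105),0),ray('scene',(330,45),0), ray('scene',(375,50),.1),ray('scene',(455,70),.1))
E
```

```text
counter foot [0.73569552 0.91788122 0.        ]
0.1 [[200.  92.]] [1.185 1.519 0.1  ] [0.96  1.382 0.1  ]
0.2 [[197.  67.]] [0.949 1.165 0.2  ] [0.948 1.213 0.2  ]
0.3 [[193.  40.]] [0.713 0.811 0.3  ] [0.936 1.044 0.3  ]
0.4 [[190.  12.]] [0.477 0.457 0.4  ] [0.925 0.874 0.4  ]
0.5 [[186. -18.]] [0.241 0.104 0.5  ] [0.913 0.705 0.5  ]
[-0.24588558  0.78833344  0.        ] [0.95324014 0.83298737 0.        ] [0.12818329 0.81247356 0.        ] [0.35656758 0.75482079 0.1       ] [0.6828584 0.7934002 0.1      ]
```

{"api": "servo_tool", "payload": {"increments": [[1, 0, 0, -50, -10], [1, 0, 0, -50, -10], [1, 0, 0, -50, -10], [1, 0, 0, -50, -10], [1, 0, 0, -50, -10], [1, 0, 0, -30, -10]]}}

```text
t: 12.25
tool_pos: [0.4992, -0.0251, 0.4929]
tool_rot: [-1.677, 2.616, 0.041]
contact_force: [0.4, 0.5, -0.7]
opening: 0.0854
grip_force: 0.0
```

```bash
python3 - <<'E'
from h import *
go([.27,.58,.5],155)
E
```

```text
q [-0.223 -0.27   1.485  0.046  1.922 -2.918] tcp [ 0.4992 -0.0251  0.4929] t 12.25
tool axes [[-0.417, -0.908, -0.043], [-0.909, 0.417, 0.004], [0.014, 0.041, -0.999]]
shift [-454.   461.    14.2]
spin 0.3
```

{"api": "servo_tool", "payload": {"increments": [[1, -41, 42, 1, 0], [1, -41, 42, 1, 0], [1, -41, 42, 1, 0], [1, -41, 42, 1, 0], [1, -41, 42, 1, 0], [1, -41, 42, 1, 0], [1, -41, 42, 1, 0], [1, -41, 42, 1, 0], [1, -41, 42, 1, 0], [1, -41, 42, 1, 0], [1, -41, 42, 1, 0]]}}

```text
t: 13.62
tool_pos: [0.2701, 0.5809, 0.5011]
tool_rot: [-1.671, 2.623, 0.045]
contact_force: [1.6, -0.1, 0.8]
opening: 0.0853
grip_force: 0.0
```

{"api": "servo_tool", "payload": {"increments": [[1, -62, 0, 0, 0], [1, -62, 0, 0, 0], [1, -62, 0, 0, 0], [1, -62, 0, 0, 0], [1, -62, 0, 0, 0], [1, -62, 0, 0, 0], [1, -62, 0, 0, 0]]}}

```text
t: 14.5
tool_pos: [0.4017, 0.8586, 0.456]
tool_rot: [-1.635, 2.568, 0.108]
contact_force: [-0.6, -1.0, 0.9]
opening: 0.0858
grip_force: 0.0
```

```bash
python3 - <<'E'
from h import *
go([.27,.58,.5],155)
E
```

```text
q [ 1.049  0.945  0.06   0.021  2.019 -1.645] tcp [0.4017 0.8586 0.456 ] t 14.5
tool axes [[-0.421, -0.899, -0.118], [-0.906, 0.423, 0.009], [0.042, 0.111, -0.993]]
shift [300.8   2.  -80.1]
spin -0.0
```

{"api": "servo_tool", "payload": {"increments": [[1, -62, 0, 0, 0], [1, -62, 0, 0, 0], [1, -62, 0, 0, 0], [1, -62, 0, 0, 0], [1, -62, 0, 0, 0], [1, -62, 0, 0, 0], [1, -62, 0, 0, 0], [1, -62, 0, 0, 0]]}}

```text
t: 15.5
tool_pos: [0.4498, 0.9624, 0.4084]
tool_rot: [-1.49, 2.344, 0.325]
contact_force: [-0.4, -0.8, 0.2]
opening: 0.0855
grip_force: 0.0
```

```bash
python3 - <<'E'
from h import *
go([.27,.58,.5],155)
E
```

```text
q [ 1.053  1.022  0.057  0.041  1.649 -1.639] tcp [0.4498 0.9624 0.4084] t 15.5
tool axes [[-0.39, -0.828, -0.404], [-0.906, 0.423, 0.008], [0.164, 0.369, -0.915]]
shift [ 349.6    2.1 -254.4]
spin -0.0
```

{"api": "servo_tool", "payload": {"increments": [[1, -62, 0, 0, 0], [1, -62, 0, 0, 0], [1, -62, 0, 0, 0], [1, -62, 0, 0, 0], [1, -62, 0, 0, 0], [1, -62, 0, 0, 0], [1, -62, 0, 0, 0], [1, -62, 0, 0, 0], [1, -62, 0, 0, 0]]}}

```text
t: 16.62
tool_pos: [0.4728, 1.0094, 0.5132]
tool_rot: [-1.318, 2.077, 0.53]
contact_force: [1.0, -0.4, 0.3]
opening: 0.0854
grip_force: 0.0
```

```bash
python3 - <<'E'
from h import *
go([.27,.58,.5],155)
E
```

```text
q [ 1.05   0.966  0.056  0.065  1.371 -1.64 ] tcp [0.4728 1.0094 0.5132] t 16.62
tool axes [[-0.314, -0.66, -0.683], [-0.906, 0.423, 0.008], [0.283, 0.621, -0.73]]
shift [ 356.     2.3 -314.6]
spin 0.0
```

{"api": "servo_tool", "payload": {"increments": [[1, -62, 0, 0, 0], [1, -62, 0, 0, 0], [1, -62, 0, 0, 0], [1, -62, 0, 0, 0], [1, -62, 0, 0, 0], [1, -62, 0, 0, 0], [1, -62, 0, 0, 0], [1, -62, 0, 0, 0], [1, -62, 0, 0, 0], [1, -62, 0, 0, 0], [1, -62, 0, 0, 0]]}}

```text
t: 18.0
tool_pos: [0.4551, 0.9661, 0.7619]
tool_rot: [-1.123, 1.773, 0.715]
contact_force: [0.5, 1.1, 0.5]
opening: 0.0855
grip_force: 0.0
```

```bash
python3 - <<'E'
from h import *
go([.27,.58,.5],155)
from scipy.optimize import least_squares
D=[(.0534,1.6143,1.4760,.6244,.2300),(.423,.055,2.62,.5576,.8454),(.04,.83,2.217,.5655,.7051),(-.016,1.518,1.643,.6132,.3314),(.325,1.622,1.2,.6721,.0498),(-.246,1.914,1.473,.5018,.2183),(.285,1.611,1.257,.6700,.0829),(-.24,1.924,1.461,.5006,.2091),
(.945,.06,2.019,.948,.456),(1.022,.057,1.649,1.0623,.4084),(.966,.056,1.371,1.1146,.5132)]
o=get_obs(); q=o['q']; D.append((q[1],q[2],q[4],np.hypot(*o['tool_pos'][:2]),o['tool_pos'][2]))
def f(p):
    a,h,L1,L2,e,d,g=p; r=[]
    for q2,q3,q5,R,z in D:
        s=q2+q3; t=s+q5
        r+=[a+L1*np.sin(q2)+L2*np.sin(s)+e*np.cos(s)+d*np.sin(t)+g*np.cos(t)-R, h+L1*np.cos(q2)+L2*np.cos(s)-e*np.sin(s)+d*np.cos(t)-g*np.sin(t)-z]
    return r
s=least_squares(f,[0,.3,.4,.4,0,.3,0]); print(s.x.round(4), np.abs(s.fun).max())
E
```

```text
q [ 1.037  0.774  0.056  0.098  1.195 -1.642] tcp [0.4551 0.9661 0.7619] t 18.0
tool axes [[-0.191, -0.391, -0.9], [-0.906, 0.422, 0.008], [0.377, 0.817, -0.435]]
shift [ 422.2    2.4 -271.4]
spin 0.0
[ 6.500e-03  2.401e-01  4.237e-01  6.094e-01  9.500e-02  2.795e-01
 -1.000e-04] 0.0015418765316773664
```

The arm model fits to 1.5 mm with a spherical wrist. The tool now points 26° below horizontal at azimuth 65°, so spinning it 180° tips the cup by 128°. I'll check that the whole side-grasp and pour plan is reachable.

```bash
cat >> h.py <<'E'
from scipy.optimize import least_squares
def fk(q):
    a,h,L1,L2,e,d=.0065,.2401,.4237,.6094,.095,.2795
    s=q[1]+q[2]
    p=np.array([a+L1*np.sin(q[1])+L2*np.sin(s)+e*np.cos(s),0,h+L1*np.cos(q[1])+L2*np.cos(s)-e*np.sin(s)])
    # frame: z along forearm, then roll q4 about z, bend q5, roll q6
    Y=lambda t:Ro.from_euler('y',t).as_matrix(); Z=lambda t:Ro.from_euler('z',t).as_matrix()
    R=Y(s)@Z(q[3])@Y(q[4])@Z(q[5]); B=Z(q[0])
    return B@(p+d*R[:,2]),B@R
lo=np.array([-3.01,-1.01,.06,-1.02,.09,-3.14]);hi=np.array([3.01,2.22,2.58,4.17,2.62,3.14])
def ik(p,R,q0):
    f=lambda q:np.r_[(fk(q)[0]-p)*5,(Ro.from_matrix(fk(q)[1].T@R)).as_rotvec()]
    r=least_squares(f,np.clip(q0,lo+.001,hi-.001),bounds=(lo,hi)); return r.x,np.abs(r.fun).max()
E
python3 - <<'E'
from h import *
o=get_obs(); R=Ro.from_rotvec(o['tool_rot']).as_matrix(); p,Rf=fk(o['q'])
print(p-o['tool_pos'], Ro.from_matrix(Rf.T@R).as_rotvec())
C=Rf.T@R
import h
t=R[:,2]; pad=np.array([.504,-.013,.10]); 
q=o['q']; 
off=round(Ro.from_matrix(C).as_rotvec()[2]/ (np.pi/2))*90; print('q6 offset',off)
Zr=Ro.from_euler('z',-off,degrees=True).as_matrix()
way=[('start',o['tool_pos'],0)]
P0=o['tool_pos']; P1=np.array([.40,-.10,.40]); P2=pad-.12*t; P3=pad+.019*t
bp=np.array([.461,.33,.155]); 
def seg(a,b,n): return [a+(b-a)*i/n for i in range(1,n+1)]
for nm,pts in [('to above',seg(P0,P1,8)),('pre',seg(P1,P2,3)),('grasp',seg(P2,P3,2)),('lift',seg(P3,P3+[0,0,.12],2)),('to bowl',seg(P3+[0,0,.12],bp+.019*t,4))]:
    for x in pts:
        q,e=ik(x,R@Zr,q); print(nm,x.round(2),q.round(2),round(e,4))
for sg in (1,-1):
    qq=q
    for k in range(1,13):
        Rk=R@Ro.from_euler('z',sg*15*k,degrees=True).as_matrix(); qq,e=ik(bp+.019*t,Rk@Zr,qq)
        if k%3==0: print('spin',sg*15*k,'cup axis',(Rk@R.T@[0,0,1]).round(2),qq.round(2),round(e,4))
E
```

```text
[ 0.06579948 -0.03450052  0.00034943] [-4.56759460e-16 -7.21937728e-17  1.57079633e+00]
q6 offset 90
to above [0.45 0.83 0.72] [ 1.05  0.24  0.87  0.1   0.92 -1.66] 0.0
to above [0.44 0.7  0.67] [ 0.95 -0.07  1.28  0.23  0.84 -1.8 ] 0.0
to above [0.43 0.57 0.63] [ 0.8  -0.34  1.58  0.41  0.85 -2.  ] 0.0
to above [0.43 0.43 0.58] [ 0.57 -0.58  1.82  0.64  0.96 -2.24] 0.0
to above [0.42 0.3  0.54] [ 0.22 -0.76  1.99  0.88  1.18 -2.5 ] 0.0
to above [0.41 0.17 0.49] [-0.2  -0.8   2.09  1.07  1.49 -2.78] 0.0
to above [0.41 0.03 0.45] [-0.57 -0.67  2.1   1.14  1.76 -3.06] 0.0
to above [ 0.4 -0.1  0.4] [-0.82 -0.47  2.01  1.06  1.9  -3.14] 0.1533
pre [ 0.42 -0.1   0.32] [-0.77 -0.41  2.08  0.99  1.77 -3.14] 0.2459
pre [ 0.44 -0.11  0.23] [-0.71 -0.33  2.11  0.92  1.62 -3.14] 0.3235
pre [ 0.46 -0.11  0.15] [-0.65 -0.2   2.12  0.85  1.47 -3.14] 0.3868
grasp [ 0.48 -0.05  0.12] [-0.51 -0.19  2.16  0.87  1.32 -3.14] 0.3379
grasp [0.51 0.   0.09] [-0.37 -0.15  2.18  0.9   1.19 -3.14] 0.2975
lift [0.51 0.   0.15] [-0.4  -0.23  2.16  0.94  1.28 -3.14] 0.2607
lift [0.51 0.   0.21] [-0.43 -0.29  2.1
[... 259 characters left out ...]
15] [ 0.35 -0.32  2.33  1.24  0.68 -3.14] 0.0916
spin 45 cup axis [ 0.53 -0.37  0.76] [ 0.31 -0.26  2.35  1.45  0.73 -2.62] 0.0
spin 90 cup axis [ 0.65 -0.73  0.19] [ 0.31 -0.26  2.35  1.45  0.73 -1.84] 0.0
spin 135 cup axis [ 0.3  -0.87 -0.38] [ 0.31 -0.26  2.35  1.45  0.73 -1.05] 0.0
spin 180 cup axis [-0.33 -0.71 -0.62] [ 0.31 -0.26  2.35  1.45  0.73 -0.27] 0.0
spin -45 cup axis [-0.63  0.16  0.76] [ 0.57 -0.47  2.38  0.58  0.38 -3.14] 0.3268
spin -90 cup axis [-0.98  0.02  0.19] [ 0.69 -0.46  2.45 -0.18  0.09 -3.14] 0.4085
spin -135 cup axis [-0.86 -0.34 -0.38] [ 0.72 -0.45  2.46 -0.96  0.09 -3.14] 0.3688
spin -180 cup axis [-0.33 -0.71 -0.62] [ 0.76 -0.49  2.48 -1.02  0.09 -3.14] 0.7063
```

```bash
python3 - <<'E'
from h import *
D=[(.0534,1.6143,1.4760,.6244,.2300),(.423,.055,2.62,.5576,.8454),(.04,.83,2.217,.5655,.7051),(-.016,1.518,1.643,.6132,.3314),(.325,1.622,1.2,.6721,.0498),(-.246,1.914,1.473,.5018,.2183),(.285,1.611,1.257,.6700,.0829),(-.24,1.924,1.461,.5006,.2091),
(.945,.06,2.019,.948,.456),(1.022,.057,1.649,1.0623,.4084),(.966,.056,1.371,1.1146,.5132)]
o=get_obs(); q=o['q']; D.append((q[1],q[2],q[4],np.hypot(*o['tool_pos'][:2]),o['tool_pos'][2]))
q4=[0,.014,.009,.041,.043,.043,.043,.043,.021,.041,.065,.098]
def f(p):
    a,h,L1,L2,e,d=p; r=[]
    for (q2,q3,q5,R,z),w in zip(D,q4):
        s=q2+q3; t=s+q5; R=np.sqrt(R*R-(.0745+d*np.sin(q5)*np.sin(w))**2)
        r+=[a+L1*np.sin(q2)+L2*np.sin(s)+e*np.cos(s)+d*np.sin(t)-R, h+L1*np.cos(q2)+L2*np.cos(s)-e*np.sin(s)+d*np.cos(t)-z]
    return r
s=least_squares(f,[0,.3,.4,.4,0,.3]); print(s.x.round(4), np.abs(s.fun).max())
src=open('h.py').read().replace("a,h,L1,L2,e,d=.0065,.2401,.4237,.6094,.095,.2795","a,h,L1,L2,e,d="+",".join(map(str,s.x.round(4)))).replace("np.cos(q[2]),0,","").replace("+e*np.cos(s),0,h","+e*np.cos(s),.0745,h").replace("Z(q[3])@Y(q[4])@Z(q[5]);","Z(q[3])@Y(q[4])@Z(q[5]+np.pi/2);")
open('h.py','w').write(src)
E
cat > plan.py <<'E'
from h import *
o=get_obs(); R=Ro.from_rotvec(o['tool_rot']).as_matrix(); p,Rf=fk(o['q'])
print(p-o['tool_pos'], Ro.from_matrix(Rf.T@R).as_rotvec())
t=R[:,2]; pad=np.array([.504,-.013,.10]); q=o['q'].copy()
R=R@Ro.from_euler('z',180,degrees=True).as_matrix(); q[5]+=np.pi
P0=o['tool_pos']; P1=np.array([.40,-.10,.40]); P2=pad-.12*t; P3=pad+.019*t
bp=np.array([.461,.33,.155]); 
def seg(a,b,n): return [a+(b-a)*i/n for i in range(1,n+1)]
for nm,pts in [('to above',seg(P0,P1,8)),('pre',seg(P1,P2,3)),('grasp',seg(P2,P3,2)),('lift',seg(P3,P3+[0,0,.12],2)),('to bowl',seg(P3+[0,0,.12],bp+.019*t,4))]:
    for x in pts:
        q,e=ik(x,R,q); print(nm,x.round(2),q.round(2),round(e,4))
for sg in (1,-1):
    qq=q
    for k in range(1,13):
        Rk=R@Ro.from_euler('z',sg*15*k,degrees=True).as_matrix(); qq,e=ik(bp+.019*t,Rk,qq)
        if k%3==0: print('spin',sg*15*k,'cup axis',(Rk@R.T@[0,0,1]).round(2),qq.round(2),round(e,4))
E
python3 plan.py
```

```text
[1.000e-04 2.384e-01 4.261e-01 6.099e-01 9.540e-02 2.795e-01] 0.0007951793767289606
[-0.00041709 -0.00011615  0.00040701] [-2.84982264e-16  1.82392463e-16 -3.02292838e-17]
to above [0.45 0.83 0.72] [0.95 0.24 0.87 0.21 0.93 1.37] 0.0
to above [0.44 0.7  0.67] [ 0.82 -0.07  1.27  0.37  0.87  1.19] 0.0
to above [0.43 0.57 0.63] [ 0.64 -0.34  1.58  0.57  0.92  0.97] 0.0
to above [0.43 0.43 0.58] [ 0.37 -0.58  1.82  0.79  1.08  0.74] 0.0
to above [0.42 0.3  0.54] [-0.01 -0.76  2.    1.    1.36  0.5 ] 0.0
to above [0.41 0.17 0.49] [-0.44 -0.8   2.09  1.14  1.7   0.26] 0.0
to above [0.41 0.03 0.45] [-0.78 -0.67  2.1   1.14  1.95 -0.01] 0.0
to above [ 0.4 -0.1  0.4] [-1.01 -0.42  2.01  1.04  2.08 -0.28] 0.0
pre [ 0.42 -0.1   0.32] [-0.98 -0.31  2.07  0.98  1.96 -0.42] 0.0
pre [ 0.44 -0.11  0.23] [-0.95 -0.17  2.09  0.95  1.84 -0.55] 0.0
pre [ 0.46 -0.11  0.15] [-0.92  0.01  2.09  0.93  1.71 -0.68] 0.0
grasp [ 0.48 -0.05  0.12] [-0.8   0.04  2.13  1.    1.59 -0.68] 0.0
grasp [0.51 0.   0.09] [-0.67  0.08  2.15  1.07  1.47 -0.68] 0.0
lift [0.51 0.   0.15] [-0.67 -0.05  2.15  1.07  1.53 -0.57]
[... 279 characters left out ...]
0.47 0.35 0.15] [ 0.12 -0.27  2.35  1.38  0.9  -0.3 ] 0.0
spin 45 cup axis [ 0.53 -0.37  0.76] [ 0.12 -0.27  2.35  1.38  0.9   0.48] 0.0
spin 90 cup axis [ 0.65 -0.73  0.19] [ 0.12 -0.27  2.35  1.38  0.9   1.27] 0.0
spin 135 cup axis [ 0.3  -0.87 -0.38] [ 0.12 -0.27  2.35  1.38  0.9   2.05] 0.0
spin 180 cup axis [-0.33 -0.71 -0.62] [ 0.12 -0.27  2.35  1.38  0.9   2.84] 0.0
spin -45 cup axis [-0.63  0.16  0.76] [ 0.12 -0.27  2.35  1.38  0.9  -1.09] 0.0
spin -90 cup axis [-0.98  0.02  0.19] [ 0.12 -0.27  2.35  1.38  0.9  -1.88] 0.0
spin -135 cup axis [-0.86 -0.34 -0.38] [ 0.12 -0.27  2.35  1.38  0.9  -2.66] 0.0
spin -180 cup axis [-0.33 -0.71 -0.62] [ 0.17 -0.34  2.33  1.16  0.83 -3.14] 0.1182
```

Everything is reachable once the last joint is turned by half a turn. I'll do that half turn while backing off.

{"api": "servo_tool", "payload": {"increments": [[1, 0, 0, -25, 10.6], [1, 0, 0, -25, 10.6], [1, 0, 0, -25, 10.6], [1, 0, 0, -25, 10.6], [1, 0, 0, -25, 10.6], [1, 0, 0, -20, 10.6], [1, 0, 0, -20, 10.6], [1, 0, 0, -20, 10.6], [1, 0, 0, -15, 10.6], [1, 0, 0, -15, 10.6], [1, 0, 0, -15, 10.6], [1, 0, 0, -10, 10.6]]}}

```text
t: 19.5
tool_pos: [0.3641, 0.7693, 0.8676]
tool_rot: [-1.335, -2.186, -1.597]
contact_force: [-0.2, -0.6, -1.4]
opening: 0.0854
grip_force: 0.0
```

{"api": "servo_tool", "payload": {"increments": [[1, 0, 0, -10, 10.6], [1, 0, 0, -5, 10.6], [1, 0, 0, 0, 10.6], [1, 0, 0, 0, 10.6], [1, 0, 0, 0, 10.4], [1, 0, 0, 0, 0]]}}

```text
t: 20.25
tool_pos: [0.359, 0.7579, 0.8727]
tool_rot: [-1.911, -1.213, -1.192]
contact_force: [0.3, 0.8, 0.2]
opening: 0.0852
grip_force: 0.0
```

```bash
python3 - <<'E'
from h import *
go([.43,.43,.58],155); go([.40,-.10,.36])
E
```

```text
q [0.997 0.15  0.691 0.137 1.188 1.465] tcp [0.359  0.7579 0.8727] t 20.25
tool axes [[0.189, 0.393, 0.9], [0.907, -0.422, -0.006], [0.377, 0.817, -0.436]]
shift [-378.9  204.5 -113.5]
spin 0.1
q [0.997 0.15  0.691 0.137 1.188 1.465] tcp [0.359  0.7579 0.8727] t 20.25
tool axes [[0.189, 0.393, 0.9], [0.907, -0.422, -0.006], [0.377, 0.817, -0.436]]
shift [-790.8  402.2 -462. ]
```

{"api": "servo_tool", "payload": {"increments": [[1, -47.4, 25.6, -14.2, 0], [1, -47.4, 25.6, -14.2, 0], [1, -47.4, 25.6, -14.2, 0], [1, -47.4, 25.6, -14.2, 0], [1, -47.4, 25.6, -14.2, 0], [1, -47.4, 25.6, -14.2, 0], [1, -47.4, 25.6, -14.2, 0], [1, -47.4, 25.6, -14.2, 0]]}}

```text
t: 21.25
tool_pos: [0.4291, 0.4287, 0.5781]
tool_rot: [-1.91, -1.216, -1.193]
contact_force: [1.1, -0.6, 0.6]
opening: 0.0854
grip_force: 0.0
```

{"api": "servo_tool", "payload": {"increments": [[1, -34.3, 16.5, -29, 0], [1, -34.3, 16.5, -29, 0], [1, -34.3, 16.5, -29, 0], [1, -34.3, 16.5, -29, 0], [1, -34.3, 16.5, -29, 0], [1, -34.3, 16.5, -29, 0], [1, -34.3, 16.5, -29, 0], [1, -34.3, 16.5, -29, 0], [1, -34.3, 16.5, -29, 0], [1, -34.3, 16.5, -29, 0], [1, -34.3, 16.5, -29, 0], [1, -34.3, 16.5, -29, 0]]}}

```text
t: 22.75
tool_pos: [0.3988, -0.1012, 0.3588]
tool_rot: [-1.913, -1.216, -1.192]
contact_force: [0.3, -0.5, -0.5]
opening: 0.0853
grip_force: 0.0
```

```bash
python3 - <<'E'
from h import *
R=Ro.from_rotvec(get_obs()['tool_rot']).as_matrix(); t=R[:,2]
pad=np.array([.504,-.013,.102])
go(pad-.12*t,155); go(pad+.019*t)
# refine cup / bowl from fresh wrist+scene views
cv2.imwrite("pics/w2.png",get_image("wrist")[:,:,::-1]); 
E
```

```text
q [-1.012 -0.396  2.057  1.002  2.037 -0.362] tcp [ 0.3988 -0.1012  0.3588] t 22.75
tool axes [[0.188, 0.396, 0.899], [0.906, -0.422, -0.004], [0.378, 0.815, -0.438]]
shift [-176.    59.   104.3]
spin 0.0
q [-1.012 -0.396  2.057  1.002  2.037 -0.362] tcp [ 0.3988 -0.1012  0.3588] t 22.75
tool axes [[0.188, 0.396, 0.899], [0.906, -0.422, -0.004], [0.378, 0.815, -0.438]]
shift [-176.    59.   243.3]
```

View pics/w2.png

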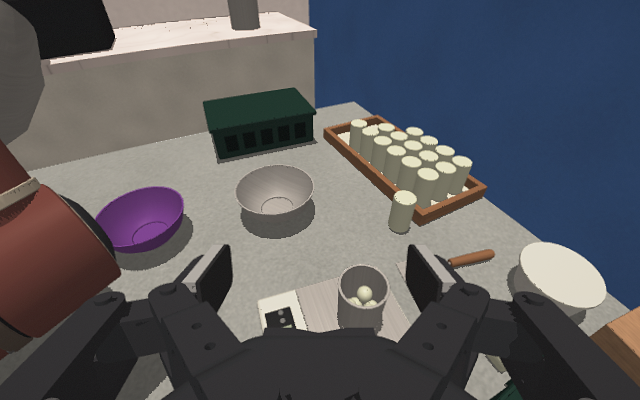

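The wrist view, now tilted, shows the cup rim centred at about (363,286) with balls inside, and the steel bowl rim centred at about (275,188).

```bash
python3 - <<'E'
from h import *
o=get_obs()
def wray(uv,z):
    c=get_calibration('wrist'); K=np.array([[c['fx'],0,c['cx']],[0,c['fy'],c['cy']],[0,0,1]])
    p=cv2.undistortPoints(np.array([[uv]],float),K,c['dist_coeffs'])[0,0]
    R=Ro.from_rotvec(o['tool_rot']).as_matrix(); M=c['mount']
    d=R@M[:3,:3]@np.array([*p,1]); s=R@M[:3,3]+o['tool_pos']
    return s+d*(z-s[2])/d[2]
print('cup',wray((363.3,286),.13),wray((340,286),.13),wray((387,286),.13))
print('bowl',wray((275,189),.07))
E
```

```text
cup [ 0.50262927 -0.01875753  0.13      ] [ 0.4742063  -0.00504049  0.13      ] [ 0.53153407 -0.03280304  0.13      ]
bowl [0.48083147 0.30536537 0.07      ]
```

```bash
python3 - <<'E'
from h import *
R=Ro.from_rotvec(get_obs()['tool_rot']).as_matrix(); t=R[:,2]
pad=np.array([.504,-.015,.102])
go(pad-.10*t+[0,0,.03]); go(pad+.019*t)
E
```

```text
q [-1.017 -0.388  2.056  0.999  2.035 -0.364] tcp [ 0.3989 -0.1043  0.3556] t 22.8
tool axes [[0.194, 0.392, 0.899], [0.904, -0.427, -0.009], [0.38, 0.815, -0.438]]
shift [-145.6   59.1  110.6]
q [-1.017 -0.388  2.056  0.999  2.035 -0.364] tcp [ 0.3989 -0.1043  0.3556] t 22.8
tool axes [[0.194, 0.392, 0.899], [0.904, -0.427, -0.009], [0.38, 0.815, -0.438]]
shift [-172.5   59.4  242.7]
```

{"api": "servo_tool", "payload": {"increments": [[1, -29, 12, 22, 0], [1, -29, 12, 22, 0], [1, -29, 12, 22, 0], [1, -29, 12, 22, 0], [1, -29, 11, 22, 0], [1, 0, 0, 0, 0], [1, 0, 0, 0, 0]]}}

```text
t: 23.68
tool_pos: [0.4664, -0.0922, 0.1813]
tool_rot: [-1.912, -1.215, -1.191]
contact_force: [0.0, 0.4, -0.5]
opening: 0.0858
grip_force: 0.0
```

```bash
python3 - <<'E'
from h import *
R=Ro.from_rotvec(get_obs()['tool_rot']).as_matrix(); t=R[:,2]
pad=np.array([.504,-.015,.102])
go(pad+.019*t,155)
E
```

```text
q [-0.88  -0.058  2.096  0.961  1.721 -0.613] tcp [ 0.4664 -0.0922  0.1813] t 23.68
tool axes [[0.189, 0.395, 0.899], [0.907, -0.422, -0.005], [0.377, 0.816, -0.438]]
shift [-33.8   2.  130.9]
spin 0.0
```

{"api": "servo_tool", "payload": {"increments": [[1, -7, 0.4, 25, 0], [1, -7, 0.4, 25, 0], [1, -6, 0.4, 25, 0], [1, -5, 0.4, 18, 0], [1, 0, 0, 0, 0]]}}

```text
t: 24.3
tool_pos: [0.4977, -0.0258, 0.1172]
tool_rot: [-1.911, -1.213, -1.189]
contact_force: [-0.7, -0.2, -0.7]
opening: 0.0855
grip_force: 0.0
```

{"api": "servo_tool", "payload": {"increments": [[1, -4, 0.2, 15, 0], [1, -3, 0.2, 13, 0], [1, -2, 0, 10, 0], [1, 0, 0, 0, 0]]}}

```text
t: 24.8
tool_pos: [0.5103, 0.0019, 0.0915]
tool_rot: [-1.911, -1.211, -1.188]
contact_force: [0.3, -0.7, 0.9]
opening: 0.0856
grip_force: 0.0
```

```bash
python3 - <<'E'
from h import *
R=Ro.from_rotvec(get_obs()['tool_rot']).as_matrix(); t=R[:,2]
pad=np.array([.504,-.015,.102])
go(pad+.019*t,155)
E
```

```text
q [-0.67   0.082  2.148  1.072  1.472 -0.678] tcp [0.5103 0.0019 0.0915] t 24.8
tool axes [[0.193, 0.393, 0.899], [0.907, -0.422, -0.01], [0.375, 0.817, -0.437]]
shift [ 1.6  1.3 -1.8]
spin 0.1
```

{"api": "servo_tool", "payload": {"increments": [[0.5, 0, 0, 0, 0], [0.5, 0, 0, 0, 0], [0.5, 0, 0, 0, 0], [0.5, 0, 0, 0, 0]], "force": 50}}

```text
t: 25.3
tool_pos: [0.5113, 0.0005, 0.0928]
tool_rot: [-1.913, -1.212, -1.191]
contact_force: [1.6, -1.2, 2.4]
opening: 0.0679
grip_force: 56.2
```

{"api": "servo_tool", "payload": {"increments": [[0.5, 9, 0, -4.4, 0], [0.5, 18, 0, -8.7, 0], [0.5, 27, 0, -13, 0], [0.5, 27, 0, -13, 0], [0.5, 18, 0, -8.7, 0], [0.5, 9, 0, -4.4, 0], [0.5, 0, 0, 0, 0]]}}

```text
t: 26.18
tool_pos: [0.5117, 0.0008, 0.2121]
tool_rot: [-1.913, -1.212, -1.189]
contact_force: [-0.3, -0.3, -2.4]
opening: 0.0677
grip_force: 56.3
```

```bash
python3 - <<'E'
from h import *
R=Ro.from_rotvec(get_obs()['tool_rot']).as_matrix(); t=R[:,2]
go(np.array([.464,.331,.20])+.019*t,155)
b=get_image("side")[90:270,180:420,::-1]
a=get_image("scene")[100:260,250:410,::-1]
cv2.imwrite("pics/l1.png",np.hstack([cv2.resize(b,(400,300)),cv2.resize(a,(300,300))]))
E
```

```text
q [-0.67  -0.154  2.123  1.063  1.596 -0.451] tcp [0.5117 0.0008 0.2121] t 26.18
tool axes [[0.192, 0.394, 0.899], [0.906, -0.422, -0.008], [0.377, 0.816, -0.438]]
shift [ 110.1 -182.6  275.8]
spin 0.0
```

View pics/l1.png

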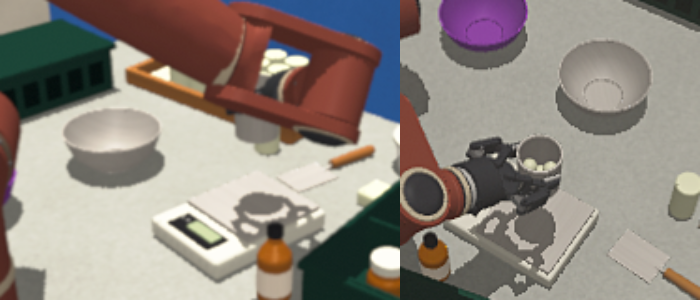

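The crop shows the cup held upright from the side with the balls inside, above the plate. Next I carry it over the bowl.

{"api": "servo_tool", "payload": {"increments": [[0.5, 5, -9, 13, 0], [0.5, 10, -17, 26, 0], [0.5, 15, -25, 38, 0], [0.5, 17, -27, 41, 0], [0.5, 17, -27, 41, 0], [0.5, 16, -27, 41, 0], [0.5, 15, -25, 38, 0], [0.5, 10, -17, 25, 0], [0.5, 5, -8, 13, 0], [0.5, 0, 0, 0, 0]]}}

```text
t: 27.52
tool_pos: [0.4696, 0.3479, 0.1902]
tool_rot: [-1.911, -1.213, -1.184]
contact_force: [0.5, -0.0, -2.6]
opening: 0.0676
grip_force: 57.0
```

```bash
python3 - <<'E'
from h import *
R=Ro.from_rotvec(get_obs()['tool_rot']).as_matrix(); t=R[:,2]
go(np.array([.464,.331,.155])+.019*t,155)
E
```

```text
q [ 0.121 -0.353  2.323  1.289  0.924 -0.162] tcp [0.4696 0.3479 0.1902] t 27.52
tool axes [[0.193, 0.394, 0.899], [0.908, -0.419, -0.011], [0.373, 0.818, -0.439]]
shift [-39.4   2.4  18.5]
spin 0.2
```

{"api": "servo_tool", "payload": {"increments": [[0.5, -10, 0.6, 5, 0], [0.5, -19, 1.2, 9, 0], [0.5, -10, 0.6, 4.5, 0], [0.5, 0, 0, 0, 5], [0.5, 0, 0, 0, 10], [0.5, 0, 0, 0, 10], [0.5, 0, 0, 0, 10], [0.5, 0, 0, 0, 6], [0.5, 0, 0, 0, 5], [0.5, 0, 0, 0, 5], [0.5, 0, 0, 0, 5], [0.5, 0, 0, 0, 5]]}}

```text
t: 29.02
tool_pos: [0.4738, 0.3445, 0.1482]
tool_rot: [-2.073, -0.063, -0.58]
contact_force: [-0.0, 0.4, -2.3]
opening: 0.0675
grip_force: 57.1
```

{"api": "servo_tool", "payload": {"increments": [[0.5, 0, 0, 0, 4], [0.5, 0, 0, 0, 4], [0.5, 0, 0, 0, 4], [0.5, 0, 0, 0, 4], [0.5, 0, 0, 0, 4], [0.5, 0, 0, 0, 4], [0.5, 0, 0, 0, 4], [0.5, 0, 0, 0, 4], [0.5, 0, 0, 0, 5], [0.5, 0, 0, 0, 5], [0.5, 0, 0, 0, 5], [0.5, 0, 0, 0, 5]]}}

```text
t: 30.52
tool_pos: [0.4738, 0.3445, 0.1482]
tool_rot: [-1.845, 0.832, -0.012]
contact_force: [0.2, 0.3, -1.6]
opening: 0.0672
grip_force: 57.1
```

{"api": "servo_tool", "payload": {"increments": [[0.5, 0, 0, 0, 8], [0.5, 0, 0, 0, 8], [0.5, 0, 0, 0, 8], [0.5, 0, 0, 0, 8], [0.5, 0, 0, 0, 8], [0.5, 0, 0, 0, 8], [0.5, 0, 0, 0, 4], [0.5, 0, 0, 0, 0], [0.5, 0, 0, 0, 0], [0.5, 0, 0, 0, 0], [0.5, 0, 0, 0, 0], [0.5, 0, 0, 0, 0]]}}

```text
t: 32.02
tool_pos: [0.4735, 0.3452, 0.1486]
tool_rot: [-1.326, 1.588, 0.555]
contact_force: [-0.5, 0.3, -2.1]
opening: 0.0676
grip_force: 57.1
```

```bash
python3 - <<'E'
from h import *
go(get_obs()['tool_pos'])
img=get_image("scene"); cv2.imwrite("pics/pour.png",img[:,:,::-1])
R0=cv2.imread("pics/scene0.png")[:,:,::-1]
# ball-like (pale cream) pixels inside bowl and elsewhere
d=np.abs(img.astype(int)-R0).sum(2)
def cream(i): i=i.astype(int); return (i[...,0]-i[...,2]>20)&(i[...,1]>110)&(i[...,0]-i[...,1]<25)
m=(cream(img)&~cream(R0)).astype(np.uint8)
n,l,s,c=cv2.connectedComponentsWithStats(m)
for k in range(1,n):
    if s[k,4]>12: print(s[k],c[k].round(), ray('scene',c[k],.02).round(3))
E
```

```text
q [ 0.114 -0.255  2.333  1.371  0.901  2.581] tcp [0.4735 0.3452 0.1486] t 32.02
tool axes [[0.05, -0.489, -0.871], [-0.925, 0.306, -0.225], [0.377, 0.817, -0.437]]
shift [0. 0. 0.]
[505   3  26  12  85] [517.   8.] [0.819 1.479 0.02 ]
[571   2   8   9  14] [574.   6.] [1.084 1.673 0.02 ]
[162   8  20  26  81] [170.  19.] [-0.62   0.637  0.02 ]
[533  12  14   8  38] [539.  16.] [0.932 1.479 0.02 ]
[563  13   8   7  21] [567.  15.] [1.058 1.562 0.02 ]
[577  15  10   6  17] [582.  17.] [1.131 1.591 0.02 ]
[565  18  14   8  26] [571.  22.] [1.084 1.518 0.02 ]
[551  27   9  10  22] [556.  32.] [1.026 1.391 0.02 ]
[561  49   6   9  16] [563.  52.] [1.084 1.254 0.02 ]
[540  62   9   7  24] [544.  65.] [1.015 1.12  0.02 ]
[544  69  10   4  15] [548.  71.] [1.04  1.089 0.02 ]
[142  71  15   6  15] [149.  73.] [-0.469  0.296  0.02 ]
[557  72   6   9  18] [559.  75.] [1.089 1.085 0.02 ]
[113  85   8   6  16] [117.  87.] [-0.543  0.172  0.02 ]
[301 107  22  21 100] [310. 119.] [0.262 0.366 0.02 ]
[535 107   7   7  16] [538. 109.] [1.042 0.832 0.02 ]
[322 113  10  18  41] [328. 120.] [0.326 0.39  0.02 ]
[156 127  29  15  56] [170. 131.] [-0.187  0.074  0.02 ]
[200 140   7   8  14] [203. 144.] [-0.035  0.08   0.02 ]
[349 141  20  14 171] [358. 148.] [0.48  0.319 0.02 ]
[510 172  10   8  22] [515. 175.] [1.029 0.465 0.02 ]
[506 174   6   8  15] [509. 178.] [1.013 0.441 0.02 ]
[394 202  15  10  32] [399. 206.] [0.703 0.156 0.02 ]
[423 202  10  13  37] [426. 208.] [0.789 0.192 0.02 ]
[431 205   9  13  20] [436. 210.] [0.819 0.197 0.02 ]
[439 208  11  12  43] [443. 213.] [0.847 0.197 0.02 ]
[454 215  12  12  40] [459. 220.] [0.902 0.197 0.02 ]
[284 216   9   7  19] [288. 219.] [ 0.398 -0.055  0.02 ]
[463 218   8  12  17] [467. 223.] [0.93  0.198 0.02 ]
[457 291  10   6  16] [461. 294.] [ 0.988 -0.047  0.02 ]
[459 336   8   8  18] [462. 339.] [ 1.033 -0.179  0.02 ]
[430 385  11   6  24] [435. 388.] [ 1.011 -0.341  0.02 ]
```

{"api": "servo_tool", "payload": {"increments": [[0.5, 0, 0, 0, 8], [0.5, 0, 0, 0, -8], [0.5, 0, 0, 0, 5], [0.5, 0, 0, 0, 0], [0.5, 0, 0, 0, 0]]}}

```text
t: 32.7
tool_pos: [0.4735, 0.3452, 0.1487]
tool_rot: [-1.262, 1.651, 0.608]
contact_force: [0.3, -0.2, -1.7]
opening: 0.0677
grip_force: 57.1
```

```bash
python3 - <<'E'
from h import *
f=[]
for i in range(6): f.append(get_obs()['contact_force'][2]); im=get_image("side" if i%2 else "scene")
print(np.round(f,2),np.mean(f))
img=get_image("wrist"); cv2.imwrite("pics/wp.png",img[:,:,::-1])
i=img.astype(int); m=((i[...,0]-i[...,2]>20)&(i[...,1]>110)&(i[...,0]-i[...,1]<25)).astype(np.uint8)
n,l,s,c=cv2.connectedComponentsWithStats(m)
for k in range(1,n):
    if s[k,4]>60: print(s[k],c[k].round())
E
```

```text
[-1.74 -1.97 -2.09 -1.71 -1.52 -2.1 ] -1.8542627982129594
[104   0 144 134 711] [148.  61.]
[ 231    0  137   78 4666] [299.  28.]
[290   0  38  10 193] [308.   3.]
[350   0  43  16 461] [371.   6.]
[491   0  21  44 441] [503.  19.]
[  0  62  19  60 502] [ 6. 85.]
[   0   78  190  110 9895] [ 81. 138.]
[391  81 114  69 457] [462. 117.]
[259 137 131  16 217] [322. 148.]
[  409   196   231   116 14966] [539. 250.]
[ 261  285  101   47 2042] [306. 311.]
[375 290  24  47 557] [387. 316.]
[ 441  341   63   59 1849] [467. 372.]
```

The weight dropped by about 0.5 N, which matches the six balls leaving the cup. I'll turn it upright again.

{"api": "servo_tool", "payload": {"increments": [[0.5, 0, 0, 0, -6], [0.5, 0, 0, 0, -10.5], [0.5, 0, 0, 0, -10.5], [0.5, 0, 0, 0, -10.5], [0.5, 0, 0, 0, -10.5], [0.5, 0, 0, 0, -10.5], [0.5, 0, 0, 0, -10.5], [0.5, 0, 0, 0, -10.5], [0.5, 0, 0, 0, -10.5], [0.5, 0, 0, 0, -10.5], [0.5, 0, 0, 0, -10.5], [0.5, 0, 0, 0, -10.5]]}}

```text
t: 34.55
tool_pos: [0.4735, 0.3452, 0.1487]
tool_rot: [-2.079, -0.303, -0.717]
contact_force: [0.6, 0.5, -1.6]
opening: 0.0676
grip_force: 57.1
```

{"api": "servo_tool", "payload": {"increments": [[0.5, 0, 0, 0, -10.5], [0.5, 0, 0, 0, -10.5], [0.5, 0, 0, 0, -10.5], [0.5, 0, 0, 0, -10.5], [0.5, 0, 0, 0, -6.5], [0.5, 0, 0, 0, 0]]}}

```text
t: 35.3
tool_pos: [0.4735, 0.3452, 0.1487]
tool_rot: [-1.913, -1.21, -1.189]
contact_force: [-0.2, 0.1, -3.3]
opening: 0.0677
grip_force: 57.1
```

```bash
python3 - <<'E'
from h import *
go([.511,.001,.215],155)
img=get_image("wrist"); cv2.imwrite("pics/wq.png",img[:,:,::-1])
E
```

```text
q [ 0.114 -0.255  2.333  1.371  0.901 -0.297] tcp [0.4735 0.3452 0.1487] t 35.3
tool axes [[0.193, 0.393, 0.899], [0.906, -0.423, -0.01], [0.377, 0.817, -0.437]]
shift [ -68.3  178.9 -296. ]
spin -0.0
```

{"api": "servo_tool", "payload": {"increments": [[0.5, 18, 0, -9, 0], [0.5, 25, 0, -12, 0], [0.5, 15, 0, -7, 0], [0.5, -9, 13, -19, 0], [0.5, -17, 24, -36, 0], [0.5, -20, 28, -42, 0], [0.5, -20, 28, -42, 0], [0.5, -20, 28, -42, 0], [0.5, -20, 28, -42, 0], [0.5, -14, 20, -30, 0], [0.5, -6, 10, -15, 0], [0.5, 0, 0, 0, 0]]}}

```text
t: 36.85
tool_pos: [0.5116, 0.0003, 0.2157]
tool_rot: [-1.914, -1.21, -1.19]
contact_force: [-0.2, 0.6, -2.3]
opening: 0.0672
grip_force: 57.3
```

```bash
python3 - <<'E'
from h import *
go([.511,.001,.098],155)
img=get_image("scene"); side=get_image("side"); cv2.imwrite("pics/s2.png",img[:,:,::-1])
def cream(i): i=i.astype(int); return (i[...,0]-i[...,2]>20)&(i[...,1]>110)&(i[...,0]-i[...,1]<25)
m=cream(img)[110:185,325:395].astype(np.uint8); n,l,s,c=cv2.connectedComponentsWithStats(m); print(s[1:],c[1:]+[325,110])
g=cv2.resize(img[120:170,330:390],None,fx=8,fy=8,interpolation=cv2.INTER_CUBIC)
h=cv2.HoughCircles(cv2.cvtColor(g,cv2.COLOR_RGB2GRAY),cv2.HOUGH_GRADIENT,1,40,param1=60,param2=14,minRadius=24,maxRadius=38); print(None if h is None else (h[0]/8).round(1))
E
```

```text
q [-0.671 -0.159  2.121  1.064  1.6   -0.444] tcp [5.116e-01 3.000e-04 2.157e-01] t 36.85
tool axes [[0.193, 0.393, 0.899], [0.906, -0.424, -0.009], [0.378, 0.816, -0.437]]
shift [-105.7    0.2   51.8]
spin -0.1
[[ 24  31  20  14 196]
 [ 11  35   1   1   1]
 [ 11  72   1   1   1]] [[357.70918367 147.68877551]
 [336.         145.        ]
 [336.         182.        ]]
[[28.4 29.6  4.1]
 [21.6 32.4  3.2]
 [34.6 26.3  3.5]
 [21.9 24.2  3.4]
 [28.2 21.8  4.7]]
```

```bash
python3 - <<'E'
from h import *
img=cv2.imread("pics/s2.png")[:,:,::-1]
def cream(i): i=i.astype(int); return (i[...,0]-i[...,2]>20)&(i[...,1]>110)&(i[...,0]-i[...,1]<25)
u,v=proj('scene',[.504,-.015,.195])[0].astype(int); print(u,v)
m=cream(img); print('cup region cream',m[v-25:v+25,u-25:u+25].sum())
i0=cv2.imread("pics/scene0.png")[:,:,::-1]; print('at start',cream(i0)[280:325,290:335].sum())
c=img[124:168,334:386]; print(''.join(''.join('#' if x else '.' for x in r)+'\n' for r in cream(c)[14:32,8:38]))
E
```

```text
323 193
cup region cream 22
at start 208
..............................
..............................
..............................
..............####............
........###..######...........
.......############.####......
.......##################.....
.......##################.....
.......######.####.######.....
.......######..##..######.....
.........##...#####.######....
........####.######..#####....
.......#############.######...
.......#############.######...
.......######.#####..######...
.......######..###....####....
........####...........#......
..............................
```

The pixel map shows six separate balls in the bowl. Now I set the cup down.

{"api": "servo_tool", "payload": {"increments": [[0.5, -14, 0, 7, 0], [0.5, -27, 0, 13, 0], [0.5, -30, 0, 15, 0], [0.5, -20, 0, 10, 0], [0.5, -10, 0, 4.5, 0], [0.5, -4, 0, 2, 0], [0.5, 0, 0, 0, 0]]}}

```text
t: 37.83
tool_pos: [0.5107, 0.002, 0.0988]
tool_rot: [-1.912, -1.212, -1.19]
contact_force: [-0.5, -0.5, -1.8]
opening: 0.0676
grip_force: 57.3
```

{"api": "servo_tool", "payload": {"increments": [[0.5, -1.8, 0, 0.9, 0], [0.5, -1.8, 0, 0.9, 0], [0.5, -1.4, 0, 0.7, 0], [0.5, 0, 0, 0, 0]]}}

```text
t: 38.33
tool_pos: [0.5105, 0.0019, 0.0929]
tool_rot: [-1.913, -1.211, -1.189]
contact_force: [-0.1, 0.2, -1.6]
opening: 0.0672
grip_force: 57.2
```

{"api": "servo_tool", "payload": {"increments": [[0.5, -0.9, 0, 0.4, 0], [0.5, -0.5, 0, 0.2, 0], [0.5, 0, 0, 0, 0]]}}

```text
t: 38.7
tool_pos: [0.5106, 0.0019, 0.0928]
tool_rot: [-1.909, -1.212, -1.191]
contact_force: [-4.7, -0.9, 5.4]
opening: 0.0675
grip_force: 57.6
```

{"api": "servo_tool", "payload": {"increments": [[0.7, 0, 0, 0, 0], [1, 0, 0, 0, 0], [1, 0, 0, 0, 0], [1, 0, 0, 0, 0], [1, 0, 0, -8, 0], [1, 2, 0, -20, 0], [1, 4, 0, -30, 0], [1, 10, 0, -35, 0], [1, 20, 0, -35, 0], [1, 40, 0, -30, 0], [1, 40, 0, -20, 0], [1, 0, 0, 0, 0]]}}

```text
t: 40.2
tool_pos: [0.4664, -0.1003, 0.2783]
tool_rot: [-1.917, -1.22, -1.194]
contact_force: [0.1, -0.3, -0.1]
opening: 0.0857
grip_force: 0.0
```

```bash
python3 - <<'E'
from h import *
go([.5,0,.1])
o=get_obs()
img=get_image("wrist")
# compare cup against projected outline: score upright cup position via edges in scene and side
def score(n,img,x,y,tx=0,ty=0):
    g=cv2.GaussianBlur(cv2.cvtColor(img,cv2.COLOR_RGB2GRAY),(3,3),0).astype(float)
    E=np.hypot(cv2.Sobel(g,-1,1,0),cv2.Sobel(g,-1,0,1))
    a=np.linspace(0,2*np.pi,60)
    P=np.c_[x+tx*.085+.035*np.cos(a),y+ty*.085+.035*np.sin(a),np.full(60,.13)]
    p=proj(n,P).round().astype(int); return E[p[:,1],p[:,0]].mean()
for n in ("scene","side"):
    im=get_image(n); cv2.imwrite(f"pics/f_{n}.png",im[:,:,::-1])
    b=max((score(n,im,.504+dx/1000,-.015+dy/1000),dx,dy) for dx in range(-30,31,3) for dy in range(-30,31,3)); print(n,b,score(n,im,.504,-.015))
E
```

```text
q [-0.891 -0.192  2.033  0.99   1.835 -0.457] tcp [ 0.4664 -0.1003  0.2783] t 40.2
tool axes [[0.186, 0.4, 0.897], [0.906, -0.424, 0.001], [0.381, 0.813, -0.441]]
shift [-113.6  -12.1  172.9]
scene (np.float64(189.68939444299073), 0, 3) 179.28170276757155
side (np.float64(159.15429579075186), -9, 0) 134.98242051588636
```

The cup's rim is where it should be in both views, at the right height and within 10 mm of the aimed spot. The gripper is clear, so I'll hand in.

```bash
python3 -c "
from station import *
print(finish_job())"
```

```text
the job is handed in; nothing more can be done
None
```

I handed the job in at about 40 s: all six balls are in the steel bowl, and the empty cup stands upright near the middle of the scale plate, let go. The hand-in returned no verdict, so this rests on my own camera and force checks.

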